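# Set the bread slicer's thickness wheel and start it

### The job

Set the bread slicer: with a fingertip laid on the knurled wheel of the control box, turn the wheel until its pointer clicks in at the long bar mark, and take the finger off. Then push the round start button right down and let it come up again. Only touch the wheel and the button; leave the loaves, the tin, the scraper, the bottle and the little stamp where they stand.

Things in the scene. Friction and masses are not known exactly. Their poses are not given: they have to be found in the camera images.
- pod: Slicer control box, fixed to the table: grey, 210 (x) by 310 (y) by 50 mm high, aluminium face, z up. Origin: centre of its underside, on the table. The wheel's axis stands at x -15, y +55 mm in its frame, the start button's at x -45, y -112 mm.
- wheel (a joint): Turn of the wheel (rad), growing clockwise seen from above. Detents, one per mark: 0, 0.628, 1.257, 1.885 (the bar), 2.513; end stops 0.15 beyond the first and last. It starts in the second or third notch (rarely balanced between them). A notch resists with at most about 0.1 N m; past half a step the wheel is drawn into the next notch, and it stays there when let go.
- wheel_top (a point): Centre of the wheel's flat top face, 78 mm above the table. The wheel: a black knurled disc, 120 mm diameter, 20 mm thick, upright axis. Its top is free for a fingertip, ribbed from 32 to 56 mm off the axis; a metal disc of 52 mm in the middle is flush. Turns and sinks with the wheel.
- wheel_pointer (a point): Outer end of the pointer, a white line 7 mm wide on the wheel's top from near the axis to the rim: at the rim, 60 mm from the axis, at the height of the top face.
- bar_mark (a point): Middle of the top of the bar mark that the pointer shall face: 30 by 9 mm, pointing at the wheel's axis, its middle 84 mm from it, 53 mm above the table. The other four marks are round studs of 8 mm, 74 mm from the axis. All are 3 mm high, dark, 36 degrees apart on the wheel's +x side; the bar is the fourth, counted clockwise from above.
- start (a joint): Start button travel (m): 0 up, 0.006 fully down. It springs back up.
- start_top (a point): Centre of the top of the start button: a grey round button of 34 mm diameter in a dark ring of 50 mm diameter, on the box; the top is about 72 mm above the table and goes straight down 6 mm, fully down at about 5 N.
- stamp: Loose wooden dough stamp standing on the box on the +x side of the button, 38 mm diameter, 44 mm high, origin at the centre of its foot. Leave alone.
- loaf_near: Loose brown loaf standing on the table just beyond the box's +y end: 190 long (its x) by 100 by 105 mm high, origin at the centre of its underside. Leave alone.
- loaf_left: Loose pale loaf, 190 (its x) by 100 by 105 mm high, on the table's left side, origin at the centre of its underside. Leave alone.
- loaf_right: Loose dark loaf, 150 (its x) by 85 by 85 mm high, on the table's right side, origin at the centre of its underside. Leave alone.
- tin: Loose empty dark loaf tin, 200 (its x) by 105 by 90 mm high, on the right, origin at the centre of its underside. Leave alone.
- scraper: Loose dough scraper lying on the table just beyond the box's -y end: wooden grip 28 by 140 by 20 mm with a metal blade, origin on the underside. Leave alone.
- oil: Loose clear bottle with a paper label, 64 mm diameter, 190 mm high, at the far left, origin at the centre of its underside. Leave alone.
- hub: Sprung hub under the wheel, carrying it; origin on the axis, 51 mm above the table when up. Pressed down, the wheel gives: it starts at about 2 N and adds 2.5 N per mm, up to 5 mm. Pressed 3 to 4 mm (about 10 N) 44 mm off the axis, a fingertip has grip enough to turn it.

How it is judged (in metres and radians):
On the way, in this order (a step that is already met when the one before it is completed fails the run):
1. the wheel rests in the detent at the bar mark, with the finger off it (value of joint wheel between 1.765 and 2.005 rad and velocity of joint wheel between -0.15 and 0.15 rad/s and contact force between each of the arm, the fingers and hub below 0.3 N), for 0.3 s.
2. the start button is pushed right down, the wheel still at the bar (value of joint start above 0.0045 m and value of joint wheel between 1.765 and 2.005 rad), for 0.05 s.
At the end, for the whole second after the job is handed in: The wheel rests in the detent at the bar mark (1.885 rad, within 0.12) and the start button, pushed down after that by at least 4.5 of its 6 mm, is up again (within 1.2 mm). No loose thing has been lifted or moved by more than 25 mm (value of joint wheel between 1.765 and 2.005 rad and velocity of joint wheel between -0.15 and 0.15 rad/s and value of joint start below 0.0012 m); the robot touches nothing.
It fails at once if a loaf is lifted, carried or pushed away (over 25 mm) (distance of any of loaf_near, loaf_left, loaf_right from where it was at the start of the episode above 0.025 m).
It fails at once if the stamp is lifted, carried or pushed away (over 25 mm) (distance of stamp from where it was at the start of the episode above 0.025 m).
It fails at once if the tin, the scraper or the bottle is lifted, carried or pushed away (over 25 mm) (distance of any of tin, scraper, oil from where it was at the start of the episode above 0.025 m).
It also fails if it takes over 42 s, if anything falls off the work surface, if the arm or the gripper's body presses on something with over 40 N, if the wrist force passes 120 N, or if a joint passes its speed limit or range.

### The arm

A 6-joint arm with a two-finger parallel gripper is mounted at the origin on the work surface. World frame = base frame: x ahead of the robot, y to its left, z up, the work surface at z = 0. Lengths are in m, angles in degrees, forces in N, time in s.
With the tool pointing down it reaches from about 0.4 to 0.825 m from the base axis. Payload 7 kg.
Tool frame: the origin (TCP) lies on the centre line of the jaws, within the pads' length; the fingertips stand 11 mm ahead of it and the grasp point (between the pads) lies 8 mm behind it; z points along the fingers, y is the direction in which the jaws open and shut (so a half turn about z gives the same grasp; the last joint's range is limited). The gripper opens to 88 mm and grips with 3 to 60 N. Pads are 19 mm wide; open, the fingers measure 130 mm over their backs; the gripper's body (78 mm by 193 mm) begins 47 mm behind the grasp point.
Start: joints at [86.752, 20.546, 0.682, 0, -70.136, -16.507], TCP at [0.228, 0.635, 0.238] pointing down, gripper open.
Joint ranges: [-176.03, 176.03], [-82.01, 121.73], [-58.28, 71.71], [-173.87, 95.51], [-174.79, -0.11], [-173.66, 173.66]. Speed limits (degrees/s): [136.94, 136.94, 172.46, 180, 180, 180].

### API

Orientations are given as [roll, pitch, yaw] about the fixed x, y, z axes, in that order (R = Rz(yaw) Ry(pitch) Rx(roll)).
In Python, from plant import ctrl, cams, order gives the robot as it stands.
- The arm moves only by the tool jog_arm, never from a script. Its argument "motion" is a list of rows, each an object with "offset": the shift along the tool's x, y, z in mm, a list of three; "roll": the turn about the tool's z in rad; "hand": the finger opening in mm, from 0 to 87.6. A call has 1 to 20 rows; each row is the pose to reach, as a shift and turn from the pose commanded when the call began, along the tool's axes at that moment; what a row does not reach only later rows make up. A row lasts 1/12 s, in which the tool goes at most 41.7 mm and 7.16 degrees, less where a joint would pass 70% of its speed; a pose out of reach is approached as far as the arm can. A call with a gripper value outside its range is refused whole. The fingers move at their own pace and stop on an object; the grip force is fixed at half the most. Time passes only in rows, so rows that repeat a pose let the fingers close. It gives the time, the measured TCP pose, the force and the opening at its end, in the units of the state.
- ctrl.get_obs(): the state, without advancing time (a new reading comes with each control period).
- cams.snapshot(name): name is "side" or "top" or "wrist"; returns a dict with "img" (400x640x3 uint8, red, green, blue), "K" (3x3 intrinsics, pixels), "cam_to_world" (4x4, takes a point from camera to world coordinates); the wrist camera has in their place "T_tool_cam" (4x4, takes a point from camera to tool coordinates, whose origin is the TCP and whose axes are the flange's). Camera axes: x right, y down, z forward; pixel columns grow to the right and rows downward; lengths in m; the calibration is good to about 2 mm. A picture is of the moment at which its call begins: read the wrist's pose just before it. There is no depth.
- order.close_job(): hands the job in, once; it reports no verdict.
The state is a dict: "clock": time; "joint_pos": joint angles; "qvel": joint speeds; "tau": joint torques, N m; "tool_pos": TCP position; "orientation": TCP orientation; "force": force on the tool from outside, world axes, zero at the start; "moment": the same for the moment, N m; "opening": finger opening in m.
Only numpy, scipy, OpenCV 4.12 (cv2) and the standard library are available. Lean on these libraries where they do the work, as an engineer would, in place of code of your own. Each camera call takes 0.05 s, during which the arm holds its last target. There are 200 camera calls.

## Working session

There is one attempt and no reset: what is moved stays moved. The work goes in short steps, Python scripts to look and compute and a tool call to move; the robot and the scene stay as the last step left them, time stands still between calls to the robot, and variables do not carry over. Pictures are saved under pics/ and viewed, about 8 in all and at most 12, crops included, and the job is handed in when it is done.

Besides the shell and the picture viewer there is one more tool, called after ">>>" as name(argument=value, ...) on one line, values as JSON. jog_arm: Moves the arm, as the interface text tells. Its arguments: {"type":"object","properties":{"motion":{"type":"array"}},"required":["motion"]}

```bash
mkdir -p pics
python3 - <<'E'
from plant import ctrl,cams
import cv2,numpy as np
o=ctrl.get_obs();print({k:np.round(v,4) for k,v in o.items()})
for n in("top","side"):
    s=cams.snapshot(n);cv2.imwrite(f"pics/{n}0.png",s["img"][:,:,::-1]);np.savez(f"{n}0.npz",**s)
    print(n,s["K"].round(1).tolist(),s["cam_to_world"].round(3).tolist())
E
```

```text
{'clock': np.float64(0.0), 'joint_pos': array([ 8.67533e+01,  2.05913e+01,  6.35500e-01, -2.03000e-02,
       -7.01362e+01, -1.65073e+01]), 'qvel': array([-0.0077, -0.0113, -0.0906,  0.1308, -0.0124,  0.0646]), 'tau': array([-9.00000e-04, -5.82715e+01,  2.93045e+01,  6.99700e+00,
        6.80000e-03, -2.00000e-04]), 'tool_pos': array([0.228 , 0.6348, 0.2366]), 'orientation': array([ 1.799064e+02, -7.900000e-03, -1.976090e+01]), 'force': array([ 0.6537, -0.4337,  0.1186]), 'moment': array([-0.0186, -0.0426,  0.0051]), 'opening': np.float64(0.0874)}
top [[405.9, 0.0, 321.6], [0.0, 405.9, 194.1], [0.0, 0.0, 1.0]] [[-0.018, -0.994, 0.106, 0.365], [-1.0, 0.02, 0.021, -0.029], [-0.022, -0.106, -0.994, 1.557], [0.0, 0.0, 0.0, 1.0]]
side [[415.4, 0.0, 318.6], [0.0, 415.4, 201.3], [0.0, 0.0, 1.0]] [[0.841, -0.312, 0.442, -0.024], [-0.541, -0.452, 0.71, -0.921], [-0.022, -0.836, -0.549, 0.767], [0.0, 0.0, 0.0, 1.0]]
```

View pics/top0.png

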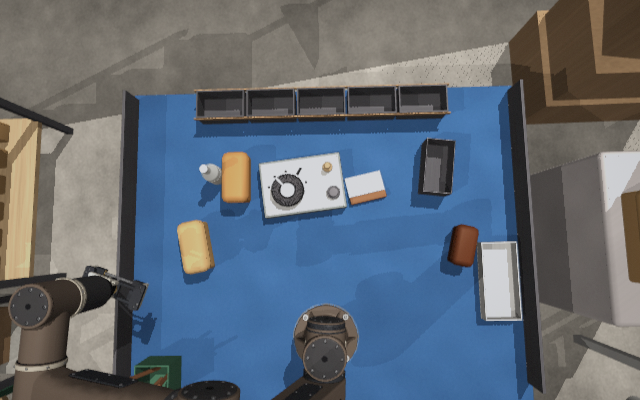

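View pics/side0.png

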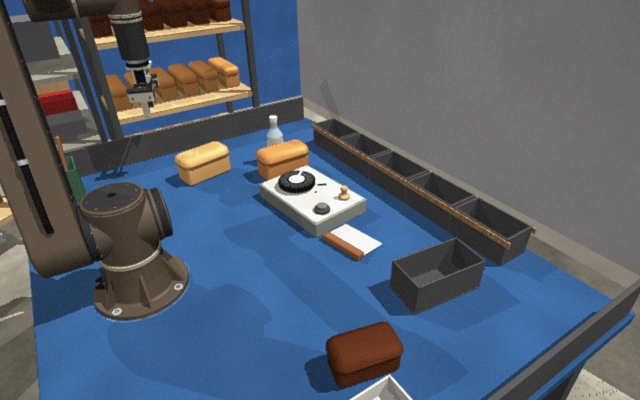

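The top view shows the box centred near (302,185), with the wheel at (288,190), the bar mark at (299,171), the button at (333,192) and the stamp at (327,167). The side view agrees. Next I'll measure these from the top view.

```bash
cat > h.py <<'E'
import numpy as np,cv2
from scipy.spatial.transform import Rotation as R
def ray(K,T,uv,z):
    uv=np.atleast_2d(uv).astype(float)
    d=np.c_[uv,np.ones(len(uv))]@np.linalg.inv(K).T@T[:3,:3].T
    return T[:3,3]+d*((z-T[2,3])/d[:,2])[:,None]
def tool(o):
    T=np.eye(4);T[:3,:3]=R.from_euler('xyz',o['orientation'],degrees=True).as_matrix();T[:3,3]=o['tool_pos'];return T
def to_tool(o,p): # shift in tool axes, mm
    T=tool(o);return (T[:3,:3].T@(np.asarray(p)-T[:3,3])*1000).round(1)
E
python3 - <<'E'
from h import *
s=np.load("top0.npz");K,T,im=s["K"],s["cam_to_world"],s["img"]
for n,uv,z in(("wheel",(288,190),.078),("btn",(333,192),.072),("stamp",(327,166),.094),("bar",(299,171),.053)):print(n,ray(K,T,uv,z).round(3))
m=((im.min(2)>150)).astype(np.uint8);m[:,:255]=0;m[:,346:]=0;m[:140]=0;m[225:]=0
c=max(cv2.findContours(m,0,2)[0],key=cv2.contourArea)
b=cv2.boxPoints(cv2.minAreaRect(c));P=ray(K,T,b,.05);print(b,P.round(3),P.mean(0).round(3))
from plant import ctrl
print(to_tool(ctrl.get_obs(),[.54,.04,.3]))
E
```

```text
wheel [[0.541 0.125 0.078]]
btn [[ 0.531 -0.04   0.072]]
stamp [[ 0.624 -0.02   0.094]]
bar [[0.615 0.086 0.053]]
[[257.63672 163.69086]
 [338.47235 152.37387]
 [345.93097 205.64966]
 [265.09534 216.96664]] [[ 0.646  0.242  0.05 ]
 [ 0.683 -0.064  0.05 ]
 [ 0.481 -0.087  0.05 ]
 [ 0.445  0.214  0.05 ]] [0.564 0.076 0.05 ]
[494.7 454.5 -62.5]
```

>>> jog_arm(motion=[{"offset":[5,5,-10],"roll":0,"hand":0},{"offset":[20,20,-20],"roll":0,"hand":0},{"offset":[45,41,-35],"roll":0,"hand":0},{"offset":[72,66,-50],"roll":0,"hand":0},{"offset":[100,92,-60],"roll":0,"hand":0},{"offset":[129,118,-62],"roll":0,"hand":0},{"offset":[158,145,-62],"roll":0,"hand":0},{"offset":[187,172,-62],"roll":0,"hand":0},{"offset":[216,198,-62],"roll":0,"hand":0},{"offset":[245,225,-62],"roll":0,"hand":0},{"offset":[274,252,-62],"roll":0,"hand":0},{"offset":[303,278,-62],"roll":0,"hand":0},{"offset":[332,305,-62],"roll":0,"hand":0},{"offset":[361,332,-62],"roll":0,"hand":0},{"offset":[390,358,-62],"roll":0,"hand":0},{"offset":[419,385,-62],"roll":0,"hand":0},{"offset":[448,412,-62],"roll":0,"hand":0},{"offset":[472,434,-62],"roll":0,"hand":0},{"offset":[488,449,-62],"roll":0,"hand":0},{"offset":[494,454,-62],"roll":0,"hand":0}])

```text
clock: 1.77
tool_pos: [0.5402, 0.0379, 0.2999]
orientation: [180.0, -0.0, -19.9]
force: [-0.4, -0.3, 0.3]
opening: 0.0005
```

Run:
```python
from h import *
from plant import ctrl,cams
o=ctrl.get_obs();s=cams.snapshot("wrist")
print({k:np.round(v,4) for k,v in o.items()});print(s["T_tool_cam"].round(4).tolist(),s["K"].round(1).tolist())
np.savez("w1.npz",img=s["img"],K=s["K"],T=tool(o)@s["T_tool_cam"]);cv2.imwrite("pics/w1.png",s["img"][:,:,::-1])
```

```text
{'clock': np.float64(1.7667), 'joint_pos': array([ 2.47778e+01,  5.87000e+00, -1.04591e+01,  2.61000e-02,
       -7.36856e+01,  4.52973e+01]), 'qvel': array([-7.9626,  3.3812,  3.9158, -0.5728, -0.2997,  7.5063]), 'tau': array([ -0.1683, -38.7755,  29.7684,   7.1724,   0.072 ,   0.2588]), 'tool_pos': array([0.5402, 0.0379, 0.2999]), 'orientation': array([ 1.799718e+02, -7.200000e-03, -1.991750e+01]), 'force': array([-0.3656, -0.3255,  0.2829]), 'moment': array([0.0033, 0.0282, 0.0129]), 'opening': np.float64(0.0005)}
[[-0.0, -0.9557, -0.2943, 0.0786], [1.0, -0.0, 0.0001, -0.0008], [-0.0001, -0.2943, 0.9557, -0.1472], [0.0, 0.0, 0.0, 1.0]] [[285.7, 0.0, 315.1], [0.0, 285.7, 195.7], [0.0, 0.0, 1.0]]
```

View pics/w1.png

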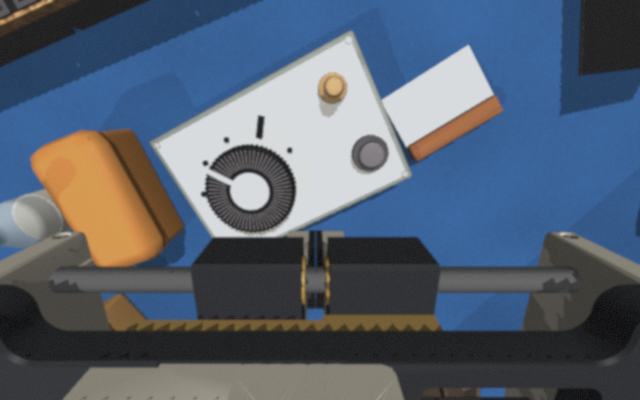

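The wrist view shows the wheel at (250,190), with its pointer at about (218,174), facing the second stud at (205,163). The bar is at (260,127), the button at (371,153) and the stamp at (332,87). The arm was still moving slightly, so I'll measure from a fresh frame.

```bash
cat > meas.py <<'E'
from h import *
def angle(K,T,im,C):
    # pointer: bright pixels on the wheel between r 32 and 56 mm; marks: dark pixels at r 66..105 mm
    v,u=np.mgrid[:im.shape[0],:im.shape[1]];uv=np.c_[u.ravel(),v.ravel()]
    g=im.min(2).ravel()
    P=ray(K,T,uv,.078)[:,:2]-C;r=np.hypot(*P.T);m=(r>.034)&(r<.055)&(g>130)
    a=np.degrees(np.arctan2(*P[m].mean(0)[::-1]));n=m.sum()
    P=ray(K,T,uv,.053)[:,:2]-C;r=np.hypot(*P.T);m=((r>.068)&(r<.104)&(im.max(2).ravel()<110)).reshape(im.shape[:2]).astype(np.uint8)
    k,_,st,ce=cv2.connectedComponentsWithStats(m)
    for i in range(1,k):
        if st[i,4]>5:
            q=ray(K,T,ce[i],.053)[0,:2]-C;print("mark",st[i,4],ce[i].round(1),"r",np.hypot(*q).round(4),"ang",np.degrees(np.arctan2(q[1],q[0])).round(1))
    print("pointer ang",a.round(1),n)
E
python3 - <<'E'
from meas import *
from plant import ctrl,cams
import time
cams.snapshot("wrist");cams.snapshot("wrist");o=ctrl.get_obs();s=cams.snapshot("wrist");K=s["K"];T=tool(o)@s["T_tool_cam"];im=s["img"]
print(o['clock'],o['tool_pos'],o['qvel'].round(1))
def blob(mask,seed):
    k,l,st,ce=cv2.connectedComponentsWithStats(mask.astype(np.uint8));m=(l==l[seed[1],seed[0]]).astype(np.uint8)
    c=max(cv2.findContours(m,0,1)[0],key=cv2.contourArea);return c
w=np.load("w1.npz")
# wheel: dark blob, hull -> ellipse
c=blob(cv2.morphologyEx((im.max(2)<125).astype(np.uint8),3,np.ones((3,3))),(285,190))
h=cv2.convexHull(c);print("wheel bbox",cv2.boundingRect(h))
hp=ray(K,T,h[:,0],.073)  # outline, mid height
(cx,cy),r=cv2.minEnclosingCircle((hp[:,:2]*1000).astype(np.float32));print("wheel circ",cx,cy,r)
# metal disc
cc=blob((im.min(2)>140),(250,190));
v,u=np.mgrid[170:212,225:275]
C0=np.array([cx,cy])/1000
vv,uu=np.mgrid[:400,:640];P=ray(K,T,np.c_[uu.ravel(),vv.ravel()],.078)[:,:2];rr=np.hypot(*(P-C0).T)
m=(rr<.031)&(im.min(2).ravel()>140);print("disc centroid",P[m].mean(0)*1000,m.sum())
# button
hsv=cv2.cvtColor(im,cv2.COLOR_RGB2HSV)
b=blob(im.max(2)<150,(371,153));print("btn ring bbox",cv2.boundingRect(b));p=ray(K,T,cv2.fitEllipse(b)[0],.066);print("btn",p)
# plate
pl=blob(im.min(2)>150,(300,120));rc=cv2.minAreaRect((ray(K,T,cv2.convexHull(pl)[:,0],.05)[:,:2]*1000).astype(np.float32));print("plate",rc)
angle(K,T,im,C0)
E
```

```text
1.9167 [0.53942036 0.04047152 0.29973617] [ 1.8 -0.5 -0.4 -0.1  0.2 -0.4]
wheel bbox (203, 143, 95, 89)
wheel circ 545.5879516601562 133.59605407714844 64.49994659423828
disc centroid [544.28331944 131.90636027] 1193
btn ring bbox (353, 134, 37, 37)
btn [[ 0.53515413 -0.03647126  0.066     ]]
plate ((573.6041259765625, 10.716781616210938), (203.06846618652344, 438.29315185546875), 6.843034744262695)
mark 114 [261.4 125.6] r 0.0831 ang -31.6
mark 14 [227.5 138.3] r 0.0713 ang 5.1
mark 13 [290.8 148.5] r 0.0754 ang -67.4
mark 14 [206.3 161.5] r 0.0706 ang 42.4
mark 15 [204.9 192.6] r 0.0706 ang 80.1
mark 143 [246.4 225. ] r 0.064 ang 148.0
mark 36 [304.6 227.5] r 0.0991 ang -152.2
mark 748 [258.1 242.2] r 0.0908 ang 161.6
pointer ang 42.7 111
```

The pointer is at 42.7°, on mark 2 (42.4°), so the wheel starts at 0.628 and needs +72° clockwise. The wheel centre is at about (0.544, 0.132). I'll start the contact on the tool's x side of the wheel, so the tool turns together with it.

>>> jog_arm(motion=[{"offset":[2,-9,15],"roll":0,"hand":0},{"offset":[5,-25,40],"roll":0,"hand":0},{"offset":[9,-44,70],"roll":0,"hand":0},{"offset":[13,-65,100],"roll":0,"hand":0},{"offset":[16,-80,130],"roll":0,"hand":0},{"offset":[17,-87,158],"roll":0,"hand":0},{"offset":[17,-88,180],"roll":0,"hand":0},{"offset":[17,-88,192],"roll":0,"hand":0},{"offset":[17,-88,197],"roll":0,"hand":0},{"offset":[17,-88,197],"roll":0,"hand":0},{"offset":[17,-88,197],"roll":0,"hand":0},{"offset":[17,-88,197],"roll":0,"hand":0}])

```text
clock: 2.97
tool_pos: [0.586, 0.1188, 0.1041]
orientation: [-179.9, -0.1, -19.7]
force: [-0.5, -0.7, -0.2]
opening: 0.0005
```

Run:
```python
from h import *
from plant import ctrl,cams
o=ctrl.get_obs();print(o['clock'],o['tool_pos'],o['orientation'],o['force'],o['qvel'].round(1))
a=np.radians(o['orientation'][2]);print(to_tool(o,[.544+.044*np.cos(a),.132+.044*np.sin(a),.0855]))
s=cams.snapshot("wrist");cv2.imwrite("pics/w2.png",s["img"][:,:,::-1])
```

```text
2.9667 [0.58600106 0.11880502 0.10410715] [-1.79907620e+02 -9.72238592e-02 -1.97099606e+01] [-0.46719838 -0.69431529 -0.19345267] [-0.3 -0.2 -0.1 -0.1  0.2  0.1]
[-0.   1.8 18.6]
```

View pics/w2.png

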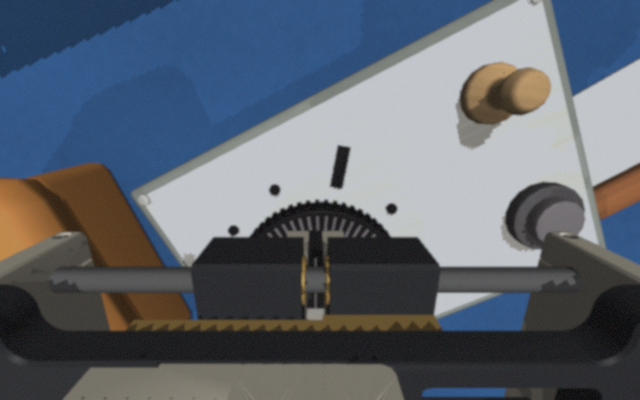

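The fingers are centred over the wheel's +x side, at about (318,240). Everything else is clear. Pressing down now.

>>> jog_arm(motion=[{"offset":[0,1,5],"roll":0,"hand":0},{"offset":[0,2,10],"roll":0,"hand":0},{"offset":[0,2,13],"roll":0,"hand":0},{"offset":[0,2,15],"roll":0,"hand":0},{"offset":[0,2,16.5],"roll":0,"hand":0},{"offset":[0,2,18],"roll":0,"hand":0},{"offset":[0,2,18.5],"roll":0,"hand":0},{"offset":[0,2,18.5],"roll":0,"hand":0},{"offset":[0,2,18.5],"roll":0,"hand":0},{"offset":[0,2,18.5],"roll":0,"hand":0}])

```text
clock: 3.85
tool_pos: [0.585, 0.1162, 0.0852]
orientation: [-180.0, -0.0, -19.7]
force: [-2.4, 0.3, 10.2]
opening: 0.0004
```

>>> jog_arm(motion=[{"offset":[-0.1,3.1,0],"roll":0.07,"hand":0},{"offset":[-0.5,6.9,0],"roll":0.157,"hand":0},{"offset":[-1.3,10.6,0],"roll":0.244,"hand":0},{"offset":[-2.4,14.3,0],"roll":0.332,"hand":0},{"offset":[-3.8,17.9,0],"roll":0.419,"hand":0},{"offset":[-5.5,21.3,0],"roll":0.506,"hand":0},{"offset":[-7.5,24.6,0],"roll":0.593,"hand":0},{"offset":[-9.8,27.7,0],"roll":0.681,"hand":0},{"offset":[-12.3,30.6,0],"roll":0.768,"hand":0},{"offset":[-15.1,33.2,0],"roll":0.855,"hand":0},{"offset":[-18.1,35.6,0],"roll":0.942,"hand":0},{"offset":[-21.3,37.7,0],"roll":1.03,"hand":0},{"offset":[-24.7,39.5,0],"roll":1.117,"hand":0},{"offset":[-28.2,41.1,0],"roll":1.204,"hand":0},{"offset":[-31.1,42.1,0],"roll":1.274,"hand":0},{"offset":[-31.1,42.1,0],"roll":1.274,"hand":0},{"offset":[-31.1,42.1,0],"roll":1.274,"hand":0}])

```text
clock: 5.27
tool_pos: [0.5428, 0.0874, 0.0857]
orientation: [-179.8, 0.0, -92.7]
force: [0.1, -1.1, 8.7]
opening: 0.0008
```

Run:
```python
from meas import *
from plant import ctrl,cams
o=ctrl.get_obs();print(o['clock'],o['tool_pos'],o['orientation'],o['force'],o['moment'])
s=cams.snapshot("top");cv2.imwrite("pics/t3.png",cv2.resize(s["img"][130:240,240:400,::-1],(800,550),interpolation=3))
```

```text
5.2667 [0.54284736 0.08735358 0.08569748] [-1.79794347e+02  4.75370949e-02 -9.27280206e+01] [ 0.12427135 -1.09218765  8.71239644] [-0.41425243 -0.25173362  0.00724419]
```

View pics/t3.png

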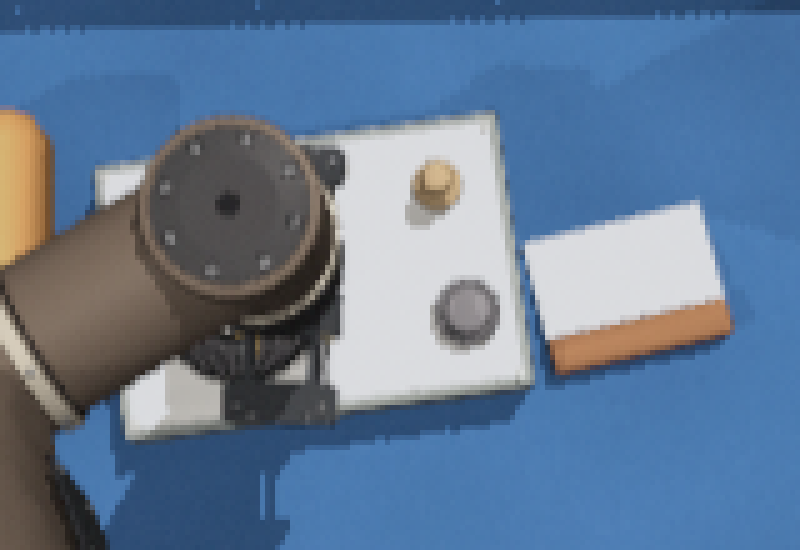

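>>> jog_arm(motion=[{"offset":[0,0,-3],"roll":0,"hand":0},{"offset":[0,0,-10],"roll":0,"hand":0},{"offset":[0,0,-25],"roll":0,"hand":0},{"offset":[5,0,-50],"roll":-0.09,"hand":0},{"offset":[15,0,-80],"roll":-0.2,"hand":0},{"offset":[25,0,-110],"roll":-0.31,"hand":0},{"offset":[35,0,-140],"roll":-0.42,"hand":0},{"offset":[42,0,-170],"roll":-0.53,"hand":0},{"offset":[46,0,-195],"roll":-0.64,"hand":0},{"offset":[47,1,-209],"roll":-0.75,"hand":0},{"offset":[47,1,-214],"roll":-0.86,"hand":0},{"offset":[47,1,-214],"roll":-0.97,"hand":0},{"offset":[47,1,-214],"roll":-1.08,"hand":0},{"offset":[47,1,-214],"roll":-1.19,"hand":0},{"offset":[47,1,-214],"roll":-1.257,"hand":0},{"offset":[47,1,-214],"roll":-1.257,"hand":0},{"offset":[47,1,-214],"roll":-1.257,"hand":0},{"offset":[47,1,-214],"roll":-1.257,"hand":0}])

```text
clock: 6.82
tool_pos: [0.5378, 0.0401, 0.298]
orientation: [180.0, 0.0, -20.9]
force: [-1.0, -0.2, -0.2]
opening: 0.0002
```

Run:
```python
from meas import *
from plant import ctrl,cams
cams.snapshot("wrist");o=ctrl.get_obs();s=cams.snapshot("wrist");K=s["K"];T=tool(o)@s["T_tool_cam"];im=s["img"]
print(o['clock'],o['tool_pos'],o['orientation'],o['force'],o['qvel'].round(1))
cv2.imwrite("pics/w4.png",im[:,:,::-1])
angle(K,T,im,np.array([.544,.132]))
m=im.max(2)<150;k,l,st,ce=cv2.connectedComponentsWithStats(m.astype(np.uint8));i=l[153,371];print(i,st[i],ce[i])
c=max(cv2.findContours((l==i).astype(np.uint8),0,1)[0],key=cv2.contourArea);p=ray(K,T,cv2.fitEllipse(c)[0],.066)[0];print("btn",p)
p[2]=.072+.011;print(to_tool(o,p))
```

```text
6.8667 [0.53783686 0.04013401 0.29801037] [ 1.79991691e+02  1.30051771e-02 -2.08483494e+01] [ 0.39554922 -0.36544533 -0.23316763] [ 0.  -0.   0.  -0.   0.1  0.5]
mark 115 [259.8 125.4] r 0.084 ang -30.1
mark 14 [226.3 139. ] r 0.0728 ang 6.0
mark 13 [289.6 148.4] r 0.0742 ang -65.9
mark 13 [205.4 162.6] r 0.0726 ang 42.4
mark 23 [205.6 194.3] r 0.0709 ang 79.9
mark 134 [235.6 222.7] r 0.0646 ang 131.2
mark 45 [305.8 226.8] r 0.0972 ang -151.7
mark 853 [258.7 242.7] r 0.0898 ang 160.5
pointer ang -30.7 117
190 [ 352  132   38   38 1094] [370.51828154 150.25868373]
btn [ 0.53506277 -0.03657425  0.066     ]
[ 24.8  72.6 215. ]
```

View pics/w4.png

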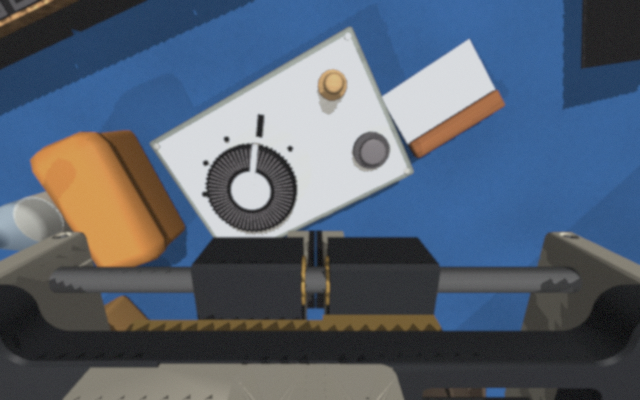

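The pointer is at -30.7° and the bar at -30.1°, so the wheel is in the bar notch with the finger well clear. In the picture the pointer at (255,158) faces the bar at (260,126). Next is the button, at (0.535, -0.037).

>>> jog_arm(motion=[{"offset":[4,10,15],"roll":0,"hand":0},{"offset":[10,28,45],"roll":0,"hand":0},{"offset":[17,48,80],"roll":0,"hand":0},{"offset":[22,64,115],"roll":0,"hand":0},{"offset":[25,72,150],"roll":0,"hand":0},{"offset":[25,72.5,180],"roll":0,"hand":0},{"offset":[25,72.5,198],"roll":0,"hand":0},{"offset":[25,72.5,205],"roll":0,"hand":0},{"offset":[25,72.5,205],"roll":0,"hand":0},{"offset":[25,72.5,205],"roll":0,"hand":0},{"offset":[25,72.5,205],"roll":0,"hand":0}])

```text
clock: 7.83
tool_pos: [0.5369, -0.0361, 0.0946]
orientation: [-179.9, -0.1, -20.7]
force: [-0.5, 0.3, 0.4]
opening: 0.0005
```

Run:
```python
from h import *
from plant import ctrl
o=ctrl.get_obs();print(o['clock'],o['tool_pos'],o['force'],to_tool(o,[.535,-.037,.083]))
```

```text
7.8333 [ 0.53686561 -0.03609213  0.09459704] [-0.53459949  0.3318235   0.41280451] [-1.4  1.5 11.6]
```

>>> jog_arm(motion=[{"offset":[-1,1,5],"roll":0,"hand":0},{"offset":[-1,1,9],"roll":0,"hand":0},{"offset":[-1,1,12],"roll":0,"hand":0},{"offset":[-1,1,14],"roll":0,"hand":0},{"offset":[-1,1,16],"roll":0,"hand":0},{"offset":[-1,1,17],"roll":0,"hand":0},{"offset":[-1,1,17],"roll":0,"hand":0},{"offset":[-1,1,17],"roll":0,"hand":0}])

```text
clock: 8.5
tool_pos: [0.5348, -0.0369, 0.0772]
orientation: [-180.0, -0.1, -20.7]
force: [-3.5, 1.9, 12.7]
opening: 0.0001
```

>>> jog_arm(motion=[{"offset":[0,0,0.5],"roll":0,"hand":0},{"offset":[0,0,0.5],"roll":0,"hand":0},{"offset":[0,0,0.5],"roll":0,"hand":0}])

```text
clock: 8.75
tool_pos: [0.5348, -0.0369, 0.0771]
orientation: [-180.0, -0.1, -20.7]
force: [-6.2, 3.4, 16.8]
opening: 0.0009
```

>>> jog_arm(motion=[{"offset":[0,0,-3],"roll":0,"hand":0},{"offset":[0,0,-8],"roll":0,"hand":0},{"offset":[0,0,-20],"roll":0,"hand":0},{"offset":[-1,-3,-50],"roll":0,"hand":0},{"offset":[-6,-18,-85],"roll":0,"hand":0},{"offset":[-12,-36,-125],"roll":0,"hand":0},{"offset":[-18,-54,-160],"roll":0,"hand":0},{"offset":[-22,-66,-190],"roll":0,"hand":0},{"offset":[-24,-72,-210],"roll":0,"hand":0},{"offset":[-24,-73,-220],"roll":0,"hand":0},{"offset":[-24,-73,-222],"roll":0,"hand":0},{"offset":[-24,-73,-222],"roll":0,"hand":0},{"offset":[-24,-73,-222],"roll":0,"hand":0}])

```text
clock: 9.83
tool_pos: [0.537, 0.0391, 0.2957]
orientation: [179.9, 0.1, -20.8]
force: [-0.1, -0.2, -0.6]
opening: 0.0007
```

Run:
```python
from meas import *
from plant import ctrl,cams
cams.snapshot("wrist");o=ctrl.get_obs();s=cams.snapshot("wrist");K=s["K"];T=tool(o)@s["T_tool_cam"];im=s["img"]
print(o['clock'],o['tool_pos'],o['force'],o['qvel'].round(1))
cv2.imwrite("pics/w5.png",im[:,:,::-1])
angle(K,T,im,np.array([.544,.132]))
```

```text
9.8833 [0.53693795 0.039058   0.29558803] [0.35429908 0.43724676 0.39614445] [-0.1  0.1  0.1  0.2 -0.2 -0.1]
mark 119 [258.1 124.7] r 0.0839 ang -30.1
mark 15 [224.2 138.2] r 0.073 ang 6.0
mark 14 [288.5 147.7] r 0.0746 ang -66.1
mark 15 [203.2 162.2] r 0.0726 ang 42.5
mark 174 [228.9 218. ] r 0.062 ang 122.8
mark 45 [303.6 227.1] r 0.0967 ang -152.5
mark 862 [257.5 242.7] r 0.0898 ang 160.8
pointer ang -30.7 118
```

View pics/w5.png

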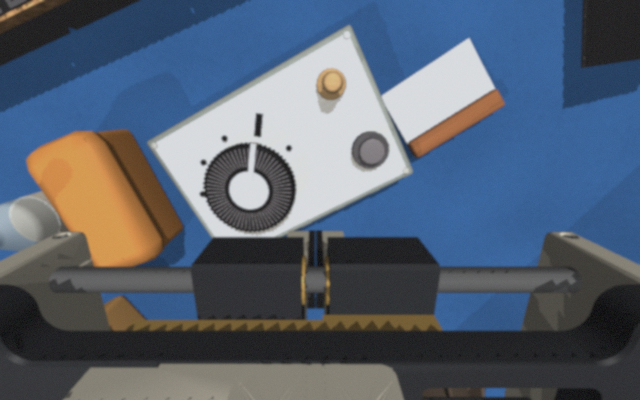

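The pointer at (253,158) still faces the bar at (258,125). The button at (370,150) looks unchanged, and the stamp, scraper and loaf are where they were. While pressed, the force rose from 12.7 to 16.8 N with no further travel and the tip at 66 mm, which is the button's stop. Handing the job in.

```bash
python3 -c "
from plant import order
print(order.close_job())"
```

```text
the job is handed in; nothing more can be done
None
```

The wheel is set to the bar mark and the start button was pushed right down and released. I handed the job in at about 10 s of the 42 s allowed; the hand-in gave no verdict.

- **Wheel:** it started in the second notch. I laid the closed fingertips on it at about 10 N, turned it 73° clockwise and lifted off. The last picture puts the pointer at -30.7° and the bar at -30.1°, the same before and after the button press.
- **Button:** I pushed until the tip was 66 mm above the table, where the force rose to 16.8 N with no more travel, so it was on its stop. That it came back up rests on the spring and its unchanged look in the last picture; I did not measure its height.
- **Other things:** the stamp, scraper, brown loaf and bottle looked unmoved in the last wrist picture, and the arm ended clear of everything. The pale loaf, dark loaf and tin were not checked again at the end, but the arm worked only over the box.

No check failed.

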